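# Build up an alternating disc-spring column on an arbor

## Task

Stack the three conical spring discs from the rack on the arbor's post so that their faces alternate: the first with its wide side down on the seat, the second with its wide side up, and the third with its wide side down again, each lying flat on the one below. Any disc may take any place. Do not knock over or shove away the bottles, glassware, pot and timer that stand around.

Things in the scene. Friction and masses are not known exactly. Their poses are not given: they have to be found in the camera images.
- arbor: Fixed upright arbor stand: round grey base (diameter 100, 12 high), column (diameter 36) up to a round seat (diameter 52) whose top is 50 above the worktop, and from it a steel post, diameter 21, up to 94 above the worktop, then tapering to its tip (diameter 10) at 106. Origin centred underneath, z up.
- arbor_seat (a point): Centre of the top of the arbor's seat (on the post's axis, 50 mm above the worktop): the first disc rests here. Round the worktop, shelves and a tall tube rack stand behind x = 0.80, and lower dishes and a bottle at the back and sides (y beyond 0.38 either way, or x beyond 0.72).
- rack: Fixed low grey rack, 60 (x) x 240 (y) x 24 high; origin centred underneath. Three upright slots at -100, 0, +100 along its own y. In each a disc stands on edge, axis along the rack's y (either way round, leaning a few degrees), centre about 42 above the worktop. Only its lowest 12 mm is between the slot's jaws (23 either side in rack x); pulled straight up it comes free after 12 mm.
- disc_a_rim (a point): One of three identical rigid spring discs, 60 g: steel rim, diameter 60, 5 thick; from its one side a blue cone (base diameter 45, top 34) rises to 12 overall; hole diameter 24; hollow from the wide side. Point: rim's centre, on the axis, 2.5 from the wide face. z: the disc's axis, from wide face to narrow blue end. Can be gripped across the rim's diameter (60) at any angle about that diameter.
- disc_b_rim (a point): One of three identical rigid spring discs, 60 g: steel rim, diameter 60, 5 thick; from its one side a blue cone (base diameter 45, top 34) rises to 12 overall; hole diameter 24; hollow from the wide side. Point: rim's centre, on the axis, 2.5 from the wide face. z: the disc's axis, from wide face to narrow blue end. Can be gripped across the rim's diameter (60) at any angle about that diameter.
- disc_c_rim (a point): One of three identical rigid spring discs, 60 g: steel rim, diameter 60, 5 thick; from its one side a blue cone (base diameter 45, top 34) rises to 12 overall; hole diameter 24; hollow from the wide side. Point: rim's centre, on the axis, 2.5 from the wide face. z: the disc's axis, from wide face to narrow blue end. Can be gripped across the rim's diameter (60) at any angle about that diameter.
- dropper: Amber dropper bottle, diameter 34, 84 high; origin at the centre of its underside; a loose bystander.
- pot: Small white sample pot, diameter 37, 42 high; origin at the centre of its underside; a loose bystander.
- flask: Conical glass flask, diameter 67, 108 high; origin at the centre of its underside; a loose bystander.
- reagent: White reagent bottle with screw cap, diameter 48, 75 high; origin at the centre of its underside; a loose bystander.
- timer: White bench timer with a red knob, 62 x 62, 38 high; origin at the centre of its underside; a loose bystander.
- beaker: Small glass beaker, diameter 76, 88 high; origin at the centre of its underside; a loose bystander.
There are look-alikes about, which are no part of the job. Leave any brown or turquoise look-alike of the part that bears disc_b_rim alone. What is shaped like the part that bears disc_a_rim but yellow is not meant.

How it is judged:
On the way, in this order (a step that is already met when the one before it is completed fails the run):
1. a disc lies wide side down on the arbor's seat (((z of disc_a_rim in the frame of arbor between 0.0485 and 0.0565 m and angle between disc_a_rim's own z axis and vertical below 0.15 rad and horizontal distance between disc_a_rim and arbor_seat below 0.005 m) or (z of disc_b_rim in the frame of arbor between 0.0485 and 0.0565 m and angle between disc_b_rim's own z axis and vertical below 0.15 rad and horizontal distance between disc_b_rim and arbor_seat below 0.005 m) or (z of disc_c_rim in the frame of arbor between 0.0485 and 0.0565 m and angle between disc_c_rim's own z axis and vertical below 0.15 rad and horizontal distance between disc_c_rim and arbor_seat below 0.005 m))), for 0.2 s.
2. a second disc lies on it wide side up (((z of disc_a_rim in the frame of arbor between 0.0485 and 0.0565 m and angle between disc_a_rim's own z axis and vertical below 0.15 rad and horizontal distance between disc_a_rim and arbor_seat below 0.005 m) or (z of disc_b_rim in the frame of arbor between 0.0485 and 0.0565 m and angle between disc_b_rim's own z axis and vertical below 0.15 rad and horizontal distance between disc_b_rim and arbor_seat below 0.005 m) or (z of disc_c_rim in the frame of arbor between 0.0485 and 0.0565 m and angle between disc_c_rim's own z axis and vertical below 0.15 rad and horizontal distance between disc_c_rim and arbor_seat below 0.005 m)) and ((z of disc_a_rim in the frame of arbor between 0.0675 and 0.0755 m and angle between disc_a_rim's own z axis and vertical above 2.99 rad and horizontal distance between disc_a_rim and arbor_seat below 0.005 m) or (z of disc_b_rim in the frame of arbor between 0.0675 and 0.0755 m and angle between disc_b_rim's own z axis and vertical above 2.99 rad and horizontal distance between disc_b_rim and arbor_seat below 0.005 m) or (z of disc_c_rim in the frame of arbor between 0.0675 and 0.0755 m and angle between disc_c_rim's own z axis and vertical above 2.99 rad and horizontal distance between disc_c_rim and arbor_seat below 0.005 m))), for 0.2 s.
At the end, for the whole second after the job is handed in: All three discs are on the arbor's post, centred within 5 mm and flat within 0.15 rad: the lowest wide side down on the seat (rim centre 52.5 mm above the worktop), the middle one wide side up (71.5 mm), the top one wide side down (76.5 mm), each height within 4 mm, and released (all of step 2 and ((z of disc_a_rim in the frame of arbor between 0.0725 and 0.0805 m and angle between disc_a_rim's own z axis and vertical below 0.15 rad and horizontal distance between disc_a_rim and arbor_seat below 0.005 m) or (z of disc_b_rim in the frame of arbor between 0.0725 and 0.0805 m and angle between disc_b_rim's own z axis and vertical below 0.15 rad and horizontal distance between disc_b_rim and arbor_seat below 0.005 m) or (z of disc_c_rim in the frame of arbor between 0.0725 and 0.0805 m and angle between disc_c_rim's own z axis and vertical below 0.15 rad and horizontal distance between disc_c_rim and arbor_seat below 0.005 m))); the robot touches nothing.
It fails at once if a loose bottle, flask, beaker, pot or timer is knocked over or pushed more than 5 cm (distance of any of dropper, pot, flask, reagent, timer, beaker from where it was at the start of the episode above 0.05 m or angle between any of dropper, pot, flask, reagent, timer, beaker's own z axis and vertical above 0.5 rad).
It also fails if it takes over 72 s, if anything falls off the work surface, if the arm or the gripper's body presses on something with over 40 N, if the wrist force passes 120 N, or if a joint passes its speed limit or range.

## Robot

A 7-joint arm with a two-finger parallel gripper is mounted at the origin on a cart in front of the work surface, level with it; the furniture and walls round the work are solid. World frame = base frame: x ahead of the robot, y to its left, z up, the work surface at z = 0. Lengths are in m, angles in rad, forces in N, time in s.
With the tool pointing down it reaches from about 0.35 to 0.9 m from the base axis. Payload 8.1 kg.
Tool frame: the origin (TCP) lies midway between the tips of the shut fingers; the grasp point (between the pads) lies arm.grasp_offset behind it (arm.grasp_offset is the distance from the TCP to the grasp point, in m); z points along the fingers, y is the line along which they close (so a half turn about z gives the same grasp; the last joint's range is limited). The gripper opens to 92 mm and grips with 3 to 60 N. Pads are 19 mm wide; open, the fingers measure 130 mm over their backs; the gripper's body (75 mm by 190 mm) begins 47 mm behind the grasp point.
Start: joints at [1.18, 0.434, 0.025, 1.573, -0.012, 1.134, -0.075], TCP at [0.177, -0.599, 0.227] pointing down, gripper open.
Joint ranges: [-2.62, 2.62], [-0.44, 2.09], [-1.27, 1.32], [0.08, 2.57], [-1.32, 4.46], [0.12, 2], [-2.74, 2.74]. Speed limits (rad/s): [2.22, 2.22, 3.01, 3.01, 3.14, 3.14, 3.14].

## Interface

Orientations are given as a rotation vector (axis times angle).
In Python, from cell import observe, imaging, arm gives the robot as it stands.
- The arm moves only by the tool apply_moves, never from a script. Its argument "commands" is a list of rows, each a list of 5 numbers: the opening in per cent of the stroke, from 0 (shut) to 100 (fully open), then the shift along the world's x, y, z in units of 0.06 m (1.0 is 0.06 m), then the turn about the world's z in units of 0.5 rad (1.0 is 0.5 rad). A call has 1 to 12 rows; each row shifts and turns the commanded pose from where the row before left it; what a row does not reach is not made up. A row lasts 1/8 s, in which the tool goes at most 62.5 mm and 10.7 degrees, less where a joint would pass 70% of its speed; a pose out of reach is approached as far as the arm can. A call with a number of a shift or a turn outside -1 to 1 is refused whole. A call with a gripper value outside its range is refused whole. The fingers move at their own pace and stop on an object; "newtons" is the grip in N (left out, the last holds). Time passes only in rows, so rows that do not move let the fingers close. It gives the time, the measured TCP pose, the force, the opening and the grip force at its end, in the units of the state.
- observe(): the state, without advancing time (a new reading comes with each control period).
- imaging.get_image(name): name is "side" or "top" or "wrist"; returns (picture, depth): 384x512x3 uint8, red, green, blue; 384x512 float32, m along the optical axis (not along the pixel's ray), 0 where there is no reading.
- imaging.camera_params(name): a dict with "camera_matrix" (3x3 intrinsics, pixels), "origin" and "rotation" of the camera in the world; the wrist camera has in their place "tool_from_camera" (4x4, takes a point from camera to tool coordinates, whose origin is the TCP and whose axes are the flange's). Camera axes: x right, y up, looking along -z (the intrinsics and any distortion apply to the point x, -y, -z); pixel columns grow to the right and rows downward; lengths in m; the calibration is good to about 2 mm. The wrist camera is an equidistant fisheye: a pixel r from the principal point sees the ray r / f radians off the axis. A picture is of the moment at which its call begins: read the wrist's pose just before it. camera_params takes no time and is no camera call.
- arm.sign_off(): hands the job in; it is judged then, once.
The state is a dict: "clock": time; "joints": joint angles; "dq": joint speeds; "joint_efforts": joint torques, N m; "position": TCP position; "ee_rot": TCP orientation; "force": force on the tool from outside, world axes, zero at the start; "ft_torque": the same for the moment, N m; "width": opening from 0.0 (shut) to 1.0 (fully open); "gripper_force": force on a finger pad.
Only numpy, scipy, OpenCV 4.12 (cv2) and the standard library are available. Lean on these libraries where they do the work, as an engineer would, in place of code of your own. Each camera call takes 0.05 s, during which the arm holds its last target. There are 200 camera calls.

## Working session

There is one attempt and no reset: what is moved stays moved. The work goes in short steps, Python scripts to look and compute and a tool call to move; the robot and the scene stay as the last step left them, time stands still between calls to the robot, and variables do not carry over. Pictures are saved under pics/ and viewed, at most 10 in all, crops included, and the job is handed in when it is done.

Besides the shell and the picture viewer there is one more tool, called after "Request:" as name(argument=value, ...) on one line, values as JSON. apply_moves: Moves the arm, as the interface text tells. Its arguments: {"type":"object","properties":{"commands":{"type":"array"},"newtons":{"type":"number"}},"required":["commands"]}

```bash
ls; mkdir -p pics; python3 - <<'E'
from cell import observe, imaging, arm
import cv2,numpy as np
print(arm.grasp_offset, observe())
for n in("top","side"):
    p,d=imaging.get_image(n); np.savez(f"{n}0.npz",p=p,d=d)
    cv2.imwrite(f"pics/{n}0.png",cv2.resize(p[...,::-1],(768,576),interpolation=cv2.INTER_CUBIC)); print(imaging.camera_params(n))
print(imaging.camera_params("wrist"))
E
```

```text
pics
0.0188 {'clock': 0.0, 'joints': array([ 1.18041437,  0.43520151,  0.0249426 ,  1.57408604, -0.01156715,
        1.13399947, -0.07509965]), 'dq': array([-1.72518914e-03,  3.80711121e-04,  1.73483573e-05, -1.29860465e-03,
        1.32530761e-03,  3.98488026e-04, -2.96222495e-03]), 'joint_efforts': array([-4.71962594e-04, -6.67852235e+01,  9.84998681e-01, -3.14464045e+01,
       -6.06068177e-02,  4.26412420e-02,  1.91752433e-04]), 'position': array([ 0.17719937, -0.59882589,  0.22596225]), 'ee_rot': array([-3.10764418e+00, -4.50229627e-01,  5.91704240e-04]), 'force': array([0.20081997, 0.26754442, 0.27065395]), 'ft_torque': array([ 0.02657203,  0.01846795, -0.05181325]), 'gripper_force': 0.0, 'width': 0.9971982531282892}
{'camera_matrix': array([[425.80789484,   0.        , 256.10621868],
       [  0.        , 425.80789484, 193.43166827],
       [  0.        ,   0.        ,   1.        ]]), 'origin': array([ 0.29709223, -0.02081997,  1.37581291]), 'rotation': array([ 0.16940378, -0.16775612, -1.51589656])}
{'camera_matrix': array([[425.03078743,   0.        , 253.04291846],
       [  0.        , 425.03078743, 193.31351221],
       [  0.        ,   0.        ,   1.        ]]), 'origin': array([ 0.53039222, -0.92114617,  0.53426452]), 'rotation': array([ 1.10351409, -0.02582418, -0.07144315])}
{'camera_matrix': array([[297.31863964,   0.        , 260.81884463],
       [  0.        , 297.31863964, 186.70519919],
       [  0.        ,   0.        ,   1.        ]]), 'tool_from_camera': array([[ 5.85030354e-04,  9.53082696e-01,  3.02709485e-01,
         8.21308072e-02],
       [ 9.99999722e-01, -4.17521910e-04, -6.18075390e-04,
         1.11176207e-03],
       [-4.62689116e-04,  3.02709763e-01, -9.53082675e-01,
        -1.58483270e-01],
       [ 0.00000000e+00,  0.00000000e+00,  0.00000000e+00,
         1.00000000e+00]])}
```

View pics/top0.png

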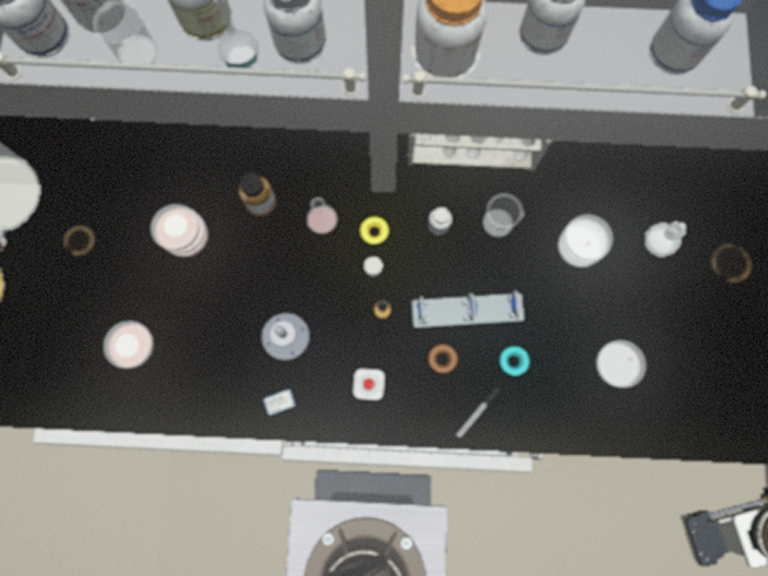

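View pics/side0.png

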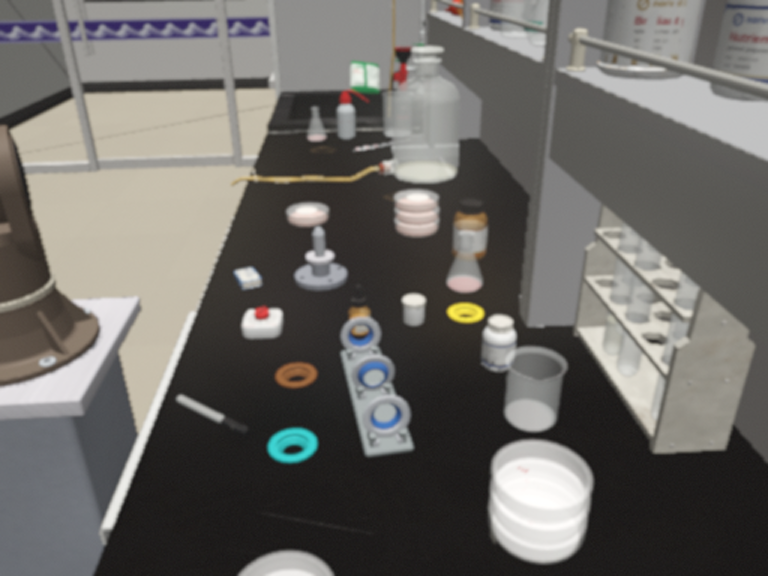

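```bash
cat >h.py <<'E'
import numpy as np,cv2
from cell import imaging
from scipy.spatial.transform import Rotation as R
def cloud(n,d):
    c=imaging.camera_params(n);K=c["camera_matrix"]
    v,u=np.mgrid[:d.shape[0],:d.shape[1]]
    P=np.stack([(u-K[0,2])/K[0,0]*d,-(v-K[1,2])/K[1,1]*d,-d],-1)
    return P@R.from_rotvec(c["rotation"]).as_matrix().T+c["origin"]
def load(n):
    z=np.load(f"{n}.npz"); return z["p"],z["d"]
E
python3 - <<'E'
from h import *
p,d=load("top0");W=cloud("top",d)
f=lambda u,v:(round(u/1.5),round(v/1.5))
for nm,u,v in [("table",300,400),("arborbase",268,322),("dropper",382,309),("timer",369,384),("pot",373,266),("yellow",362,230),("brown",433,358),("turq",504,361),("reagent",440,215),("beaker",503,215),("rack",447,308),("rackR",495,305),("flask",321,219)]:
    a,b=f(u,v); print(nm,W[b,a].round(3))
# rack top mask
m=(W[...,2]>.015)&(W[...,2]<.033)&(W[...,0]>.35)&(W[...,0]<.6)&(W[...,1]<-.0)&(W[...,1]>-.4)
m=cv2.morphologyEx(m.astype(np.uint8),cv2.MORPH_OPEN,np.ones((3,3)))
n,l,s,c=cv2.connectedComponentsWithStats(m)
for i in range(1,n):
    if s[i,4]>150:
        q=W[l==i]; print("rack",s[i],cv2.minAreaRect(q[:,:2].astype(np.float32)),q.mean(0))
m=(W[...,2]>.032)&(W[...,2]<.09)&(W[...,0]>.4)&(W[...,0]<.6)&(W[...,1]<-.0)&(W[...,1]>-.4)
n,l,s,c=cv2.connectedComponentsWithStats(m.astype(np.uint8))
for i in range(1,n):
    if s[i,4]>8:
        q=W[l==i]; print("disc",s[i],q.mean(0).round(3),q.min(0).round(3),q.max(0).round(3))
m=(W[...,2]>.005)&(W[...,2]<.018)&(W[...,0]>.25)&(W[...,0]<.6)&(W[...,1]>.05)&(W[...,1]<.3)
n,l,s,c=cv2.connectedComponentsWithStats(m.astype(np.uint8))
for i in range(1,n):
    if s[i,4]>100:
        q=W[l==i]; print("base",s[i],cv2.minEnclosingCircle(q[:,:2].astype(np.float32)),q.mean(0))
m=(W[...,2]>.04)&(W[...,2]<.056)&(W[...,0]>.25)&(W[...,0]<.6)&(W[...,1]>.05)&(W[...,1]<.3)
q=W[m];print("seat",len(q),cv2.minEnclosingCircle(q[:,:2].astype(np.float32)),q.mean(0))
m=(W[...,2]>.09)&(W[...,2]<.12)&(W[...,0]>.25)&(W[...,0]<.6)&(W[...,1]>.05)&(W[...,1]<.3)
q=W[m];print("post",len(q),q.mean(0) if len(q) else 0)
a=cv2.resize(p[185:230,270:355,::-1],(790,420),interpolation=cv2.INTER_CUBIC)
p2,_=load("side0"); b=p2[205:305,220:280,::-1]; b=cv2.resize(b,None,fx=6,fy=6,interpolation=cv2.INTER_CUBIC)
cv2.imwrite("pics/c1.png",a);cv2.imwrite("pics/c2.png",b)
E
```

```text
table [ 0.351  0.155 -0.001]
arborbase [0.512 0.234 0.014]
dropper [ 0.545 -0.011  0.062]
timer [0.389 0.009 0.043]
pot [0.644 0.013 0.038]
yellow [0.733 0.045 0.01 ]
brown [ 0.452 -0.125  0.011]
turq [ 0.453 -0.276  0.01 ]
reagent [ 0.755 -0.123  0.072]
beaker [ 0.787 -0.271  0.001]
rack [ 0.566 -0.151  0.007]
rackR [ 0.577 -0.256  0.007]
flask [0.737 0.132 0.059]
disc [341 194   6  18  76] [ 0.57  -0.29   0.058] [ 0.544 -0.297  0.033] [ 0.6   -0.282  0.075]
disc [312 196   6  18  56] [ 0.561 -0.2    0.058] [ 0.535 -0.207  0.034] [ 0.588 -0.192  0.074]
disc [279 198   4  18  53] [ 0.547 -0.091  0.061] [ 0.522 -0.097  0.041] [ 0.575 -0.086  0.076]
disc [252 201   9  10  76] [ 0.548 -0.012  0.057] [ 0.536 -0.027  0.034] [ 0.566 -0.     0.087]
base [175 209  31  31 530] ((0.4877408742904663, 0.19547060132026672), 0.05169757455587387) [0.48335426 0.19305568 0.01126062]
base [176 260  21  16 184] ((0.3440859615802765, 0.19785954058170319), 0.03209410607814789) [0.34549199 0.19696411 0.01352593]
seat 150 ((0.48634442687034607, 0.19511009752750397), 0.026251431554555893) [0.4829644  0.19285076 0.04930792]
post 39 [0.48465426 0.19477616 0.09938083]
```

View pics/c2.png

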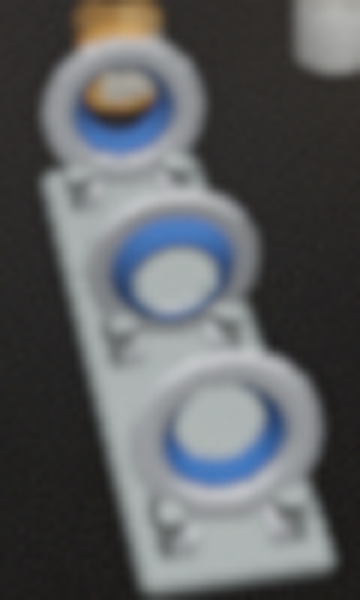

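View pics/c1.png

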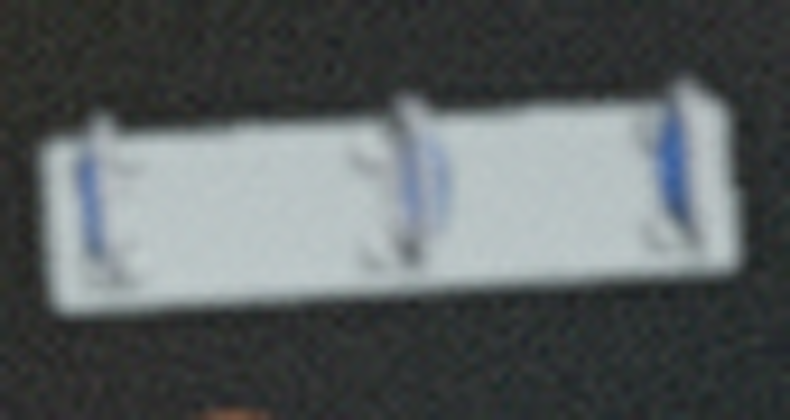

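Lookalikes, in top-picture pixels: brown ring (443,358), turquoise ring (515,361) and yellow ring (374,230), all lying flat and all ignored. The targets are the steel and blue discs standing in the rack at (422,308), (470,305) and (515,303).

Both crops agree on which way they face. The discs at y=-0.09 and y=-0.29 have their wide side to -y, and the middle one has its wide side to +y. I'll grip each disc on edge, tip it flat in the hand against the post's tip (approaching from +y), and then lower it.

Request:
apply_moves(commands=[[100,0.51,0.71,-0.1,0.23],[100,0.51,0.71,-0.1,0.23],[100,0.51,0.71,-0.1,0.23],[100,0.51,0.71,-0.1,0.23],[100,0.51,0.71,-0.1,0.23],[100,0.51,0.71,-0.1,0.23],[100,0.51,0.71,-0.1,0.23],[100,0.51,0.71,-0.1,0.23],[100,0.52,0.7,-0.1,0.24],[100,0.52,0.7,-0.1,0.24],[100,0.52,0.7,-0.1,0.24],[100,0.52,0.7,-0.1,0.24]], newtons=12)

```text
clock: 1.6
position: [0.5476, -0.0893, 0.1543]
ee_rot: [-2.084, -2.351, 0.0]
force: [0.9, -1.3, -0.6]
width: 0.999
gripper_force: 0.0
```

```bash
cat >>h.py <<'E'
from cell import observe
def wrist():
    s=observe(); p,d=imaging.get_image("wrist"); c=imaging.camera_params("wrist");K=c["camera_matrix"];T=c["tool_from_camera"]
    v,u=np.mgrid[:d.shape[0],:d.shape[1]]; x=(u-K[0,2])/K[0,0]; y=(v-K[1,2])/K[1,1]; r=np.hypot(x,y)+1e-9
    P=np.stack([x/r*np.tan(r)*d,-y/r*np.tan(r)*d,-d],-1)
    W=(P@T[:3,:3].T+T[:3,3])@R.from_rotvec(s["ee_rot"]).as_matrix().T+s["position"]
    W[d==0]=np.nan
    return s,p,d,W
def yaw(s):
    y=R.from_rotvec(s["ee_rot"]).as_matrix()[:,1]; return np.arctan2(y[1],y[0])
E
python3 - <<'E'
from h import *
s,p,d,W=wrist(); print(s["clock"],s["position"],yaw(s),s["width"])
m=(W[...,2]>.045)&(W[...,2]<.085)&(W[...,0]>.4)&(W[...,0]<.65)&(W[...,1]>-.4)&(W[...,1]<.03)
n,l,t,c=cv2.connectedComponentsWithStats(m.astype(np.uint8))
for i in range(1,n):
    if t[i,4]>20:
        q=W[l==i]; print(t[i],q.mean(0).round(4),q.min(0).round(3),q.max(0).round(3))
cv2.imwrite("pics/w1.png",p[...,::-1]); np.savez("w1.npz",p=p,d=d,W=W)
E
```

```text
1.6 [ 0.54764269 -0.08925459  0.15433338] 0.12046655844343486 0.9985718329495618
[263  85  28  26 520] [ 0.5509 -0.0088  0.0696] [ 0.54  -0.02   0.045] [0.563 0.002 0.085]
[233 178  62  19 875] [ 0.5501 -0.0888  0.0611] [ 0.522 -0.098  0.045] [ 0.579 -0.082  0.073]
[243 291  40   6 166] [ 0.563  -0.1978  0.0697] [ 0.543 -0.203  0.064] [ 0.583 -0.194  0.073]
```

View pics/w1.png

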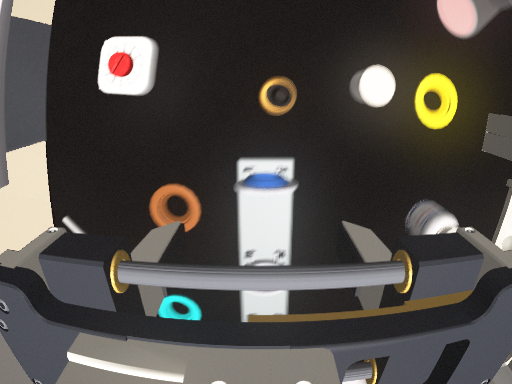

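The wrist picture shows the +y disc at (267,182) with its cone towards +y. It is centred between the fingers and measures 0.5505, -0.092, which fits the rack geometry. Descending and gripping.

Request:
apply_moves(commands=[[100,0.05,-0.05,-0.6,0],[100,0,0,-0.6,0],[100,0,0,-0.5,0],[100,0,0,-0.39,0],[100,0,0,0,0],[0,0,0,0,0],[0,0,0,0,0],[0,0,0,0,0],[0,0,0,0,0]], newtons=12)

```text
clock: 2.78
position: [0.5504, -0.0936, 0.0299]
ee_rot: [2.087, 2.346, 0.001]
force: [0.6, -0.4, 2.6]
width: 0.636
gripper_force: 12.0
```

Request:
apply_moves(commands=[[0,0,0,0.2,0],[0,0,0,0.25,0],[0,0,0,0.5,0],[0,0,0,0.5,0],[0,0,0,0.5,0],[0,0,0,0,0]])

```text
clock: 3.52
position: [0.5517, -0.0934, 0.1497]
ee_rot: [2.085, 2.344, 0.005]
force: [-0.1, 0.2, -0.9]
width: 0.634
gripper_force: 12.0
```

```bash
python3 - <<'E'
from h import *
s=observe();print(s["position"],s["width"],s["force"])
p,d=imaging.get_image("side");W=cloud("side",d);np.savez("s1.npz",p=p,d=d)
K=imaging.camera_params("side")
# project expected disc centre
c=imaging.camera_params("side");M=R.from_rotvec(c["rotation"]).as_matrix();q=M.T@(np.array([.55,-.093,s["position"][2]+.013])-c["origin"])
k=c["camera_matrix"];u=k[0,2]+k[0,0]*q[0]/-q[2];v=k[1,2]-k[1,1]*q[1]/-q[2];print(u,v)
u,v=int(u),int(v);a=p[max(v-50,0):v+40,u-60:u+60,::-1];cv2.imwrite("pics/s1.png",cv2.resize(a,None,fx=5,fy=5,interpolation=cv2.INTER_CUBIC))
E
```

```text
[ 0.55168029 -0.093424    0.14971314] 0.6336485996315602 [-0.14315493  0.17144057 -0.85516879]
237.35798141025748 174.29119690725614
```

View pics/s1.png

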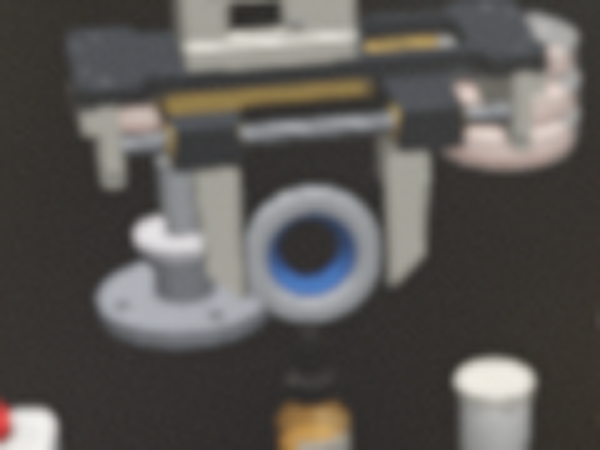

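The disc is held upright with the pads across its diameter, its centre about 14 mm above the fingertips. Carrying it to the +y side of the post.

Request:
apply_moves(commands=[[0,-0.13,0.6,0,-0.03],[0,-0.13,0.7,0,-0.03],[0,-0.13,0.7,0,-0.03],[0,-0.14,0.7,0,-0.03],[0,-0.14,0.7,0,-0.03],[0,-0.14,0.7,0,-0.03],[0,-0.14,0.7,0,-0.03],[0,-0.13,0.67,0,-0.03],[0,0,0,0,0],[0,0,0,0,0]])

```text
clock: 4.82
position: [0.4848, 0.2338, 0.1456]
ee_rot: [2.224, 2.218, -0.003]
force: [0.3, -0.5, -0.1]
width: 0.632
gripper_force: 12.0
```

```bash
python3 - <<'E'
from h import *
s,p,d,W=wrist(); print(s["position"],yaw(s),s["width"])
np.savez("w2.npz",p=p,d=d,W=W)
def reg(n,W,lo,hi,z0,z1):
    m=(W[...,2]>z0)&(W[...,2]<z1)&(abs(W[...,0]-.487)<.07)&(abs(W[...,1]-.195)<.07); q=W[m]
    if len(q): print(n,len(q),cv2.minEnclosingCircle(q[:,:2].astype(np.float32)),q.mean(0).round(4),q.min(0).round(4),q.max(0).round(4))
for z0,z1 in((.008,.016),(.044,.056),(.09,.112)): reg("w",W,0,0,z0,z1)
cv2.imwrite("pics/w2.png",p[...,::-1])
E
```

```text
[0.4847957  0.2338341  0.14563407] -0.0027936753380564555 0.6317526631238407
w 3703 ((0.485988587141037, 0.19798551499843597), 0.050207335501909256) [0.486  0.215  0.0125] [0.4365 0.1709 0.008 ] [0.5354 0.2472 0.0159]
w 1103 ((0.4857224225997925, 0.1998194009065628), 0.025859327986836433) [0.4855 0.2099 0.0503] [0.4604 0.1801 0.0441] [0.5114 0.2232 0.056 ]
w 107 ((0.48503315448760986, 0.2022968828678131), 0.008990188129246235) [0.4852 0.2053 0.0956] [0.4761 0.2021 0.0903] [0.4939 0.2076 0.0997]
```

View pics/w2.png

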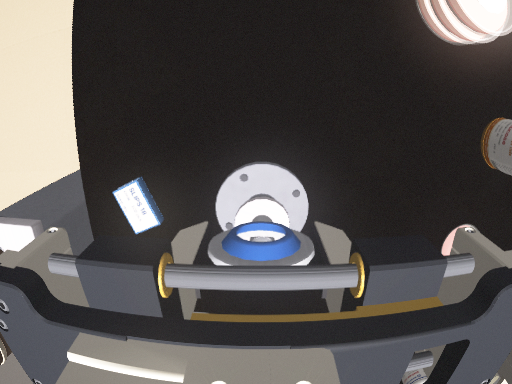

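The arbor is at (262,205) in this picture, and its centre measures 0.486, 0.197. The disc hangs cone towards +y. Now tipping it over the post's tip.

Request:
apply_moves(commands=[[0,0.02,-0.18,-0.25,0],[0,0,-0.18,-0.25,0],[0,0,-0.12,-0.02,0],[0,0,-0.12,-0.02,0],[0,0,-0.13,0,0],[0,0,-0.08,-0.06,0],[0,0,-0.08,-0.07,0],[0,0,-0.04,-0.08,0],[0,0,-0.04,-0.08,0],[0,0,0,-0.02,0]])

```text
clock: 6.12
position: [0.4864, 0.1759, 0.0949]
ee_rot: [2.225, 2.217, -0.001]
force: [0.6, -1.8, 3.6]
width: 0.633
gripper_force: 12.0
```

```bash
cat >>h.py <<'E'
def tilt(dz=.014,show=None):
    s,p,d,W=wrist(); c=s["position"]+[0,0,dz]; print(s["clock"],s["position"].round(4),s["force"].round(1),s["width"])
    m=(np.linalg.norm(W-c,axis=-1)<.034)&(abs(W[...,0]-c[0])<.027)
    n,l,t,_=cv2.connectedComponentsWithStats(m.astype(np.uint8)); i=1+t[1:,4].argmax(); q=W[l==i]
    rgb=p[l==i].astype(int); steel=(rgb[:,2]-rgb[:,0]<40)
    print(t[i],q.min(0).round(4),q.max(0).round(4))
    for nm,k in(("steel",q[steel]),("all",q)):
        for _ in range(4):
            a=k.mean(0); n_=np.linalg.svd(k-a,full_matrices=False)[2][2]; n_*=np.sign(n_[2]); r=(k-a)@n_; k=k[abs(r)<max(.0015,1.5*r.std())]
        print(nm,len(k),"mean",a.round(4),"normal",n_.round(3))
    if show: cv2.imwrite(show,p[100:300,130:400,::-1])
E
python3 -c "
from h import *
tilt(show='pics/w3.png')"
```

```text
6.125 [0.4864 0.1759 0.0949] [ 0.6 -1.8  3.6] 0.6326309221081248
[ 209  189  103   77 4949] [0.4594 0.1673 0.1077] [0.5134 0.2097 0.1238]
steel 2472 mean [0.4862 0.1935 0.1123] normal [0.02 0.14 0.99]
all 2771 mean [0.4862 0.1938 0.1128] normal [0.02  0.162 0.987]
```

View pics/w3.png

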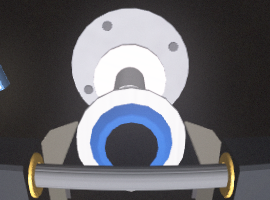

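The disc is tipped to within 8° of flat, with the ring at (131,142) of the crop and the post just behind it. Pressing a touch more, then centring over the post, lowering and releasing.

Request:
apply_moves(commands=[[0,0,0,-0.06,0],[0,0,0,0.25,0],[0,0,0.18,0.06,0],[0,0,0.18,0,0],[0,0,0,0,0],[0,0,0,-0.2,0],[0,0,0,-0.2,0],[0,0,0,-0.2,0],[0,0,0,0,0]])

```text
clock: 7.3
position: [0.4856, 0.1967, 0.0728]
ee_rot: [-2.225, -2.217, 0.005]
force: [-0.6, -2.4, -0.9]
width: 0.629
gripper_force: 12.0
```

```bash
python3 -c "
from h import *
tilt(.0173,show='pics/w4.png')"
```

```text
7.3 [0.4856 0.1967 0.0728] [-0.6 -2.4 -0.9] 0.628864015837366
[ 209  189  103   77 6428] [0.4586 0.1898 0.0679] [0.5126 0.2302 0.1081]
steel 2631 mean [0.4855 0.214  0.0898] normal [0.016 0.261 0.965]
all 3510 mean [0.4854 0.2133 0.092 ] normal [0.008 0.403 0.915]
```

Request:
apply_moves(commands=[[0,0,-0.03,-0.15,0],[0,0,0,-0.15,0],[0,0,0,-0.12,0],[0,0,0,0,0]])

```text
clock: 7.85
position: [0.4864, 0.1951, 0.0487]
ee_rot: [2.226, 2.217, -0.002]
force: [2.0, -5.1, -4.3]
width: 0.631
gripper_force: 12.0
```

```bash
python3 -c "
from h import *
tilt(.0173,show='pics/w4.png')"
```

```text
7.85 [0.4864 0.1951 0.0487] [ 2.  -5.1 -4.3] 0.6309222005197039
[ 209  191  106   75 6340] [0.4594 0.1753 0.0452] [0.5134 0.2232 0.098 ]
steel 2868 mean [0.4861 0.212  0.0667] normal [-0.064  0.931  0.36 ]
all 3949 mean [0.4865 0.2109 0.0688] normal [-0.069  0.898  0.435]
```

View pics/w4.png

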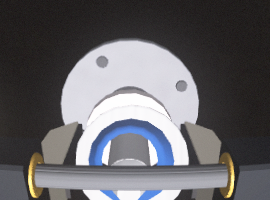

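The post comes up through the hole, with the disc slightly tilted. Releasing so it settles.

Request:
apply_moves(commands=[[100,0,0,0,0],[100,0,0,0,0],[100,0,0,0,0],[100,0,0,0.5,0],[100,0,0,0.5,0],[100,0,0,0.5,0],[100,0,-0.5,0.5,0],[100,0,-0.5,0,0],[100,0,0,0,0]])

```text
clock: 9.02
position: [0.4867, 0.1339, 0.1695]
ee_rot: [2.228, 2.213, -0.0]
force: [0.2, 1.2, -0.7]
width: 0.999
gripper_force: 0.0
```

```bash
cat >>h.py <<'E'
def stack(show=None,c=(.486,.197),rgn=((.05,.062),(.062,.085),(.085,.11))):
    s,p,d,W=wrist(); print(s["clock"],s["position"].round(4),s["force"].round(1))
    for z0,z1 in rgn:
        q=W[(W[...,2]>z0)&(W[...,2]<z1)&(np.hypot(W[...,0]-c[0],W[...,1]-c[1])<.045)]
        if len(q)>20:
            a=q.mean(0); n=np.linalg.svd(q-a,full_matrices=False)[2][2]
            print(len(q),"circle",cv2.minEnclosingCircle(q[:,:2].astype(np.float32)),"z pct",np.percentile(q[:,2],[5,50,95]).round(4),(n*np.sign(n[2])).round(3))
    if show: cv2.imwrite(show,p[60:330,100:420,::-1])
E
python3 -c "
from h import *
stack('pics/w5.png')"
```

```text
9.025 [0.4867 0.1339 0.1695] [ 0.2  1.2 -0.7]
2320 circle ((0.48601576685905457, 0.19419439136981964), 0.030283290892839432) z pct [0.0531 0.0559 0.0615] [-0.001 -0.002  1.   ]
322 circle ((0.48581379652023315, 0.19444802403450012), 0.018039178103208542) z pct [0.0621 0.0627 0.0639] [-0.002 -0.034  0.999]
561 circle ((0.4851608872413635, 0.19713859260082245), 0.01081389095634222) z pct [0.0943 0.1013 0.107 ] [0.003 0.341 0.94 ]
```

View pics/w5.png

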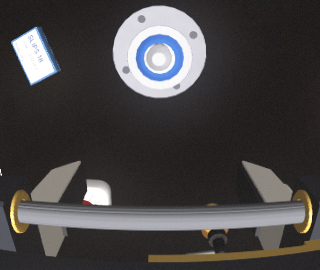

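Disc 1 lies flat on the seat, wide side down, at crop (159,58). Its rim top is at 55.9 mm and its cone top at 62.7 mm. The arbor centre refines to 0.486, 0.1955. On to the middle disc.

Request:
apply_moves(commands=[[100,0.14,-0.6,0,0.02],[100,0.14,-0.62,0,0.03],[100,0.14,-0.62,0,0.03],[100,0.14,-0.62,0,0.03],[100,0.14,-0.62,-0.05,0.03],[100,0.14,-0.62,-0.05,0.03],[100,0.14,-0.62,-0.05,0.03],[100,0.14,-0.62,-0.05,0.03],[100,0.14,-0.6,-0.05,0],[100,0,0,0,0]])

```text
clock: 10.32
position: [0.5623, -0.1985, 0.1532]
ee_rot: [-2.098, -2.338, 0.001]
force: [-0.6, -0.1, -1.0]
width: 1.001
gripper_force: 0.0
```

```bash
cat >>h.py <<'E'
def rackdisc():
    s,p,d,W=wrist(); print(s["clock"],s["position"].round(4),"yaw",yaw(s).round(3))
    m=(W[...,2]>.034)&(W[...,2]<.085)&(W[...,0]>.5)&(W[...,0]<.62)&(abs(W[...,1]-s["position"][1])<.035)
    n,l,t,c=cv2.connectedComponentsWithStats(m.astype(np.uint8))
    for i in range(1,n):
        if t[i,4]>60:
            q=W[l==i]; print(t[i],q.mean(0).round(4),q.min(0).round(4),q.max(0).round(4))
            for z in np.arange(.034,.076,.007):
                k=q[abs(q[:,2]-z)<.0035]
                if len(k)>5: print(z.round(3),len(k),"x",k[:,0].min().round(4),k[:,0].max().round(4),"y",np.percentile(k[:,1],[5,50,95]).round(4))
E
python3 -c "
from h import *
rackdisc()"
```

```text
10.325 [ 0.5623 -0.1985  0.1532] yaw 0.108
[230 175  63  22 764] [ 0.5626 -0.1972  0.0584] [ 0.5331 -0.2077  0.034 ] [ 0.5912 -0.1903  0.0731]
0.034 74 x 0.5334 0.5897 y [-0.2038 -0.1969 -0.191 ]
0.041 68 x 0.5331 0.5912 y [-0.2011 -0.1966 -0.1909]
0.048 55 x 0.5333 0.591 y [-0.1987 -0.1934 -0.1915]
0.055 105 x 0.5348 0.5908 y [-0.2065 -0.1971 -0.1923]
0.062 172 x 0.5374 0.5873 y [-0.2059 -0.1971 -0.1934]
0.069 282 x 0.5441 0.5816 y [-0.2011 -0.1975 -0.1949]
```

Request:
apply_moves(commands=[[100,0,0.04,-0.6,0],[100,0,0,-0.6,0],[100,0,0,-0.5,0],[100,0,0,-0.36,0],[100,0,0,0,0],[0,0,0,0,0],[0,0,0,0,0],[0,0,0,0,0],[0,0,0,0,0],[0,0,0,0.25,0],[0,0,0,0.35,0],[0,0,0,0.5,0]])

```text
clock: 11.88
position: [0.5616, -0.1936, 0.0976]
ee_rot: [-2.093, -2.342, 0.0]
force: [0.6, -0.3, -0.1]
width: 0.632
gripper_force: 12.0
```

Request:
apply_moves(commands=[[0,-0.1,0.4,0.47,0],[0,-0.11,0.6,0.4,-0.03],[0,-0.11,0.68,0.05,-0.03],[0,-0.11,0.68,0,-0.03],[0,-0.12,0.68,0,-0.03],[0,-0.12,0.68,0,-0.03],[0,-0.12,0.68,0,-0.03],[0,-0.12,0.68,0,-0.03],[0,-0.12,0.68,0,-0.01],[0,-0.12,0.71,0,0],[0,-0.11,0.71,0,0],[0,0,0,0,0]])

```text
clock: 13.38
position: [0.4851, 0.2415, 0.153]
ee_rot: [-2.212, -2.229, -0.004]
force: [0.1, -0.3, -0.5]
width: 0.635
gripper_force: 12.0
```

```bash
python3 - <<'E'
from h import *
s,p,d,W=wrist(); print(s["clock"],s["position"].round(4),yaw(s),s["width"])
c=s["position"]+[0,0,.016]
q=W[(np.linalg.norm(W-c,axis=-1)<.034)&(abs(W[...,0]-c[0])<.028)]
for z in np.arange(c[2]-.03,c[2]+.034,.006):
    k=q[abs(q[:,2]-z)<.003]
    if len(k)>5: print(z.round(4),len(k),"x",k[:,0].min().round(4),k[:,0].max().round(4),"y",np.percentile(k[:,1],[5,50,95]).round(4))
E
```

```text
13.375 [0.4851 0.2415 0.153 ] 0.007918637879547144 0.6345129417566877
0.139 158 x 0.469 0.5019 y [0.2422 0.2428 0.2433]
0.145 672 x 0.4626 0.5082 y [0.2352 0.2408 0.2428]
0.151 783 x 0.4585 0.5117 y [0.231  0.2364 0.2422]
0.157 500 x 0.4572 0.5129 y [0.2308 0.2367 0.2421]
0.163 367 x 0.4572 0.5131 y [0.2308 0.2385 0.2416]
0.169 216 x 0.4575 0.5128 y [0.2333 0.2403 0.2411]
0.175 244 x 0.4571 0.513 y [0.2383 0.24   0.2408]
0.181 278 x 0.4589 0.5115 y [0.2385 0.2396 0.2404]
```

Request:
apply_moves(commands=[[0,0.02,-0.25,-0.33,-0.02],[0,0,-0.25,-0.34,0],[0,0,0,0,0],[0,0,-0.08,0.01,0],[0,0,-0.08,0.01,0],[0,0,-0.08,-0.02,0],[0,0,-0.09,-0.03,0],[0,0,-0.07,-0.04,0],[0,0,-0.06,-0.04,0],[0,0,-0.07,-0.03,0],[0,0,-0.06,-0.03,0],[0,0,0,0,0]])

```text
clock: 14.92
position: [0.4873, 0.1708, 0.101]
ee_rot: [2.231, 2.212, -0.002]
force: [-0.4, -0.4, 1.7]
width: 0.63
gripper_force: 12.0
```

```bash
python3 -c "
from h import *
tilt(.013)"
```

```text
14.925 [0.4873 0.1708 0.101 ] [-0.4 -0.4  1.7] 0.6295272929130882
[ 209  186  102   80 5063] [0.4604 0.1591 0.0942] [0.5142 0.2032 0.1269]
steel 2966 mean [0.4872 0.1865 0.117 ] normal [0.041 0.361 0.932]
all 3041 mean [0.4872 0.1856 0.1169] normal [0.044 0.321 0.946]
```

Request:
apply_moves(commands=[[0,-0.02,0,-0.06,0],[0,0,0,-0.06,0],[0,0,0,0,0]])

```text
clock: 15.35
position: [0.4868, 0.1703, 0.0938]
ee_rot: [2.231, 2.21, -0.001]
force: [3.0, -4.6, 3.6]
width: 0.632
gripper_force: 12.0
```

```bash
python3 -c "
from h import *
tilt(.016)"
```

```text
15.35 [0.4868 0.1703 0.0938] [ 3.  -4.6  3.6] 0.6323715915832604
[ 208  188  104   78 4997] [0.4598 0.1578 0.0937] [0.5138 0.2037 0.1192]
steel 2974 mean [0.4869 0.1869 0.1142] normal [0.046 0.125 0.991]
all 2664 mean [0.4866 0.1867 0.1133] normal [0.054 0.004 0.999]
```

Request:
apply_moves(commands=[[0,0,0,-0.03,0],[0,0,0,0.2,0],[0,0,0,0.2,0],[0,0,0.21,0,0],[0,0,0.21,0,0],[0,0,0,0,0]])

```text
clock: 16.15
position: [0.4859, 0.1988, 0.1161]
ee_rot: [-2.227, -2.215, -0.001]
force: [0.6, -0.1, -0.6]
width: 0.634
gripper_force: 12.0
```

```bash
python3 - <<'E'
from h import *
tilt(.018)
s,p,d,W=wrist()
c=s["position"]+[0,0,.018]
hsv=cv2.cvtColor(p,cv2.COLOR_RGB2HSV)
m=(abs(W[...,2]-c[2])<.015)&(np.hypot(W[...,0]-c[0],W[...,1]-c[1])<.04)
q=W[m]
for x in np.arange(-.02,.021,.01):
    k=q[abs(q[:,0]-c[0]-x)<.002]
    if len(k): print((c[0]+x).round(4),"y",k[:,1].min().round(4),k[:,1].max().round(4),"z at ymax",k[k[:,1].argmax(),2].round(4), "centre from ymax",(k[:,1].max()-np.sqrt(.03**2-x*x)).round(4))
cv2.imwrite("pics/w6.png",p[...,::-1])
E
```

```text
16.15 [0.4859 0.1988 0.1161] [ 0.6 -0.1 -0.6] 0.6335315566191572
[ 208  195  105   71 5065] [0.4589 0.1861 0.1008] [0.5129 0.2312 0.1417]
steel 2647 mean [0.4856 0.2177 0.1371] normal [0.05  0.083 0.995]
all 2673 mean [0.4856 0.2145 0.1358] normal [ 0.06  -0.112  0.992]
0.4659 y 0.1913 0.2231 z at ymax 0.137 centre from ymax 0.2008
0.4759 y 0.1724 0.2291 z at ymax 0.1359 centre from ymax 0.2008
0.4859 y 0.1714 0.2305 z at ymax 0.1355 centre from ymax 0.2005
0.4959 y 0.1715 0.2286 z at ymax 0.1333 centre from ymax 0.2003
0.5059 y 0.1906 0.224 z at ymax 0.1341 centre from ymax 0.2016
```

Request:
apply_moves(commands=[[0,0,-0.09,0,0],[0,0,0,0,0],[0,0,0,-0.25,0],[0,0,0,-0.25,0],[0,0,0,-0.2,0],[0,0,0,0,0]])

```text
clock: 17.0
position: [0.4855, 0.1915, 0.073]
ee_rot: [-2.229, -2.212, 0.003]
force: [0.5, 0.4, -2.2]
width: 0.631
gripper_force: 12.0
```

```bash
python3 -c "
from h import *
tilt(.018)"
```

```text
17.0 [0.4855 0.1915 0.073 ] [ 0.5  0.4 -2.2] 0.6311892532540162
[ 208  195  105   71 6177] [0.4585 0.179  0.0611] [0.5125 0.2242 0.1081]
steel 3155 mean [0.4855 0.2081 0.0954] normal [0.051 0.022 0.998]
all 3276 mean [0.4855 0.2063 0.0943] normal [ 0.057 -0.105  0.993]
```

Request:
apply_moves(commands=[[0,0,0.02,-0.15,0],[0,0,0,-0.15,0],[0,0,0,0,0],[100,0,0,0,0],[100,0,0,0,0],[100,0,0,0,0],[100,0,0,0.5,0],[100,0,0,0.5,0],[100,0,0,0.5,0],[100,0,-0.5,0.2,0],[100,0,-0.5,0,0],[100,0,0,0,0]])

```text
clock: 18.55
position: [0.4865, 0.13, 0.1585]
ee_rot: [2.234, 2.207, -0.001]
force: [0.7, 0.0, -0.4]
width: 1.002
gripper_force: 0.0
```

```bash
python3 -c "
from h import *
stack(rgn=((.05,.06),(.062,.085),(.085,.11)))"
```

```text
18.55 [0.4865 0.13   0.1585] [ 0.7  0.  -0.4]
105 circle ((0.48571768403053284, 0.19382771849632263), 0.014079611748456955) z pct [0.0501 0.0508 0.0517] [-0.    -0.006  1.   ]
3298 circle ((0.4861035645008087, 0.19477978348731995), 0.029908958822488785) z pct [0.0645 0.0737 0.0752] [ 0.002 -0.006  1.   ]
598 circle ((0.4856022596359253, 0.19697454571723938), 0.010541794821619987) z pct [0.0949 0.1018 0.1071] [0.057 0.15  0.987]
```

Disc 2 is seated flat, wide side up: its top is at 73.7 mm against 74 expected, centred at 0.486, 0.195. Now disc 3.

Request:
apply_moves(commands=[[100,0.13,-0.6,0,0.02],[100,0.13,-0.64,0,0.02],[100,0.13,-0.64,0,0.02],[100,0.13,-0.64,0,0.02],[100,0.13,-0.64,0,0.02],[100,0.13,-0.64,0,0.02],[100,0.13,-0.64,0,0.02],[100,0.13,-0.64,0,0.02],[100,0.13,-0.64,0,0.02],[100,0.13,-0.64,-0.05,0.02],[100,0.13,-0.62,0,0.03],[100,0,0,0,0]])

```text
clock: 20.1
position: [0.5724, -0.289, 0.1546]
ee_rot: [2.104, 2.333, -0.001]
force: [-0.1, 1.7, -0.5]
width: 1.004
gripper_force: 0.0
```

```bash
python3 -c "
from h import *
rackdisc()"
```

```text
20.1 [ 0.5724 -0.289   0.1546] yaw 0.103
[230 174  63  22 942] [ 0.5729 -0.2875  0.0596] [ 0.5436 -0.2967  0.034 ] [ 0.6021 -0.2805  0.0741]
0.034 22 x 0.5465 0.6012 y [-0.2934 -0.2867 -0.282 ]
0.041 45 x 0.5436 0.6021 y [-0.2934 -0.2869 -0.2814]
0.048 87 x 0.5438 0.6016 y [-0.2926 -0.2863 -0.281 ]
0.055 219 x 0.5452 0.6014 y [-0.293  -0.2856 -0.2815]
0.062 312 x 0.5487 0.598 y [-0.2927 -0.2868 -0.2829]
0.069 250 x 0.5545 0.5919 y [-0.2928 -0.2896 -0.2869]
```

Request:
apply_moves(commands=[[100,0.01,-0.03,-0.6,0.02],[100,0,0,-0.6,0],[100,0,0,-0.5,0],[100,0,0,-0.38,0],[100,0,0,0,0],[0,0,0,0,0],[0,0,0,0,0],[0,0,0,0,0],[0,0,0,0,0],[0,0,0,0.25,0],[0,0,0,0.35,0],[0,0,0,0.5,0]])

```text
clock: 21.65
position: [0.5724, -0.2877, 0.0976]
ee_rot: [-2.087, -2.347, 0.0]
force: [0.2, -0.1, -0.9]
width: 0.635
gripper_force: 12.0
```

Request:
apply_moves(commands=[[0,-0.12,0.4,0.47,0],[0,-0.12,0.74,0.4,-0.03],[0,-0.12,0.74,0.05,-0.03],[0,-0.12,0.74,0,-0.03],[0,-0.12,0.74,0,-0.03],[0,-0.12,0.74,0,-0.03],[0,-0.12,0.74,0,-0.03],[0,-0.12,0.74,0,-0.03],[0,-0.12,0.74,0,-0.02],[0,-0.12,0.74,0,0],[0,-0.12,0.74,0,0],[0,-0.12,0.9,0,0]])

```text
clock: 23.15
position: [0.4864, 0.2349, 0.1528]
ee_rot: [2.22, 2.221, 0.001]
force: [0.2, 0.3, -1.1]
width: 0.632
gripper_force: 12.0
```

Request:
apply_moves(commands=[[0,0,0,0,0],[0,0,0,0,0]])

```text
clock: 23.4
position: [0.4864, 0.2337, 0.1522]
ee_rot: [2.218, 2.224, -0.0]
force: [-0.1, -0.7, -0.7]
width: 0.634
gripper_force: 12.0
```

```bash
python3 - <<'E'
from h import *
s,p,d,W=wrist(); print(s["clock"],s["position"].round(4),yaw(s),s["width"])
c=s["position"]+[0,0,.014]
q=W[(np.linalg.norm(W-c,axis=-1)<.036)&(abs(W[...,0]-c[0])<.028)]
for z in np.arange(c[2]-.032,c[2]+.034,.006):
    k=q[abs(q[:,2]-z)<.002]
    if len(k)>5: print(z.round(4),len(k),"x",k[:,0].min().round(4),k[:,0].max().round(4),"y",np.percentile(k[:,1],[5,50,95]).round(4))
E
```

```text
23.4 [0.4864 0.2337 0.1522] 0.002466916168586891 0.6335505269602
0.1462 278 x 0.4621 0.5121 y [0.2263 0.2293 0.235 ]
0.1522 187 x 0.4598 0.5134 y [0.2309 0.2347 0.238 ]
0.1582 109 x 0.4586 0.5143 y [0.231  0.2318 0.2384]
0.1642 152 x 0.4586 0.5143 y [0.2316 0.2334 0.2388]
0.1702 229 x 0.4584 0.5143 y [0.232  0.2355 0.2396]
0.1762 485 x 0.4586 0.5142 y [0.2314 0.2364 0.24  ]
0.1822 687 x 0.4617 0.511 y [0.2327 0.2351 0.2387]
```

Request:
apply_moves(commands=[[0,0,-0.15,-0.29,0],[0,0,-0.15,-0.28,0],[0,0,0,0,0],[0,0,-0.12,-0.02,0],[0,0,-0.13,0,0],[0,0,-0.13,0,0],[0,0,-0.08,-0.07,0],[0,0,-0.08,-0.07,0],[0,0,-0.03,-0.08,0],[0,0,-0.03,-0.08,0],[0,0,0,-0.07,0],[0,0,0,0,0]])

```text
clock: 24.95
position: [0.486, 0.1798, 0.0936]
ee_rot: [-2.219, -2.223, 0.002]
force: [0.1, -0.9, 1.2]
width: 0.63
gripper_force: 12.0
```

```bash
python3 -c "
from h import *
tilt(.016)"
```

```text
24.95 [0.486  0.1798 0.0936] [ 0.1 -0.9  1.2] 0.6300672355097665
[ 210  190  101   76 4793] [0.459  0.1697 0.0854] [0.5129 0.2101 0.1201]
steel 2313 mean [0.4856 0.1951 0.1114] normal [0.033 0.016 0.999]
all 2670 mean [0.4854 0.196  0.1124] normal [0.026 0.136 0.99 ]
```

Request:
apply_moves(commands=[[0,0,0,0.2,0],[0,0,0,0.15,0],[0,0,0.15,0,0],[0,0,0.15,0,0],[0,0,0,0,0],[0,0,0,0,0]])

```text
clock: 25.75
position: [0.4862, 0.1981, 0.1148]
ee_rot: [-2.219, -2.224, 0.001]
force: [0.0, -0.1, -0.6]
width: 0.629
gripper_force: 12.0
```

```bash
python3 - <<'E'
from h import *
tilt(.018)
s,p,d,W=wrist()
c=s["position"]+[0,0,.016]
q=W[(abs(W[...,2]-c[2])<.007)&(np.hypot(W[...,0]-c[0],W[...,1]-c[1])<.04)]
for x in np.arange(-.02,.021,.01):
    k=q[abs(q[:,0]-c[0]-x)<.002]
    if len(k): print((c[0]+x).round(4),"y",k[:,1].min().round(4),k[:,1].max().round(4),"centre from ymax",(k[:,1].max()-np.sqrt(.03**2-x*x)).round(4))
E
```

```text
25.75 [0.4862 0.1981 0.1148] [ 0.  -0.1 -0.6] 0.6289690910593171
[ 210  197  102   69 4644] [0.4592 0.1875 0.1015] [0.5132 0.2283 0.1418]
steel 2309 mean [0.486  0.2134 0.1325] normal [0.032 0.023 0.999]
all 2771 mean [0.4858 0.214  0.1334] normal [0.029 0.112 0.993]
0.4662 y 0.1884 0.2209 centre from ymax 0.1986
0.4762 y 0.1703 0.2269 centre from ymax 0.1986
0.4862 y 0.1697 0.2283 centre from ymax 0.1983
0.4962 y 0.1698 0.2269 centre from ymax 0.1986
0.5062 y 0.1879 0.2215 centre from ymax 0.1991
```

Request:
apply_moves(commands=[[0,0,-0.06,0,0],[0,0,0,0,0],[0,0,0,-0.25,0],[0,0,0,-0.25,0],[0,0,0,-0.2,0],[0,0,0,-0.08,0],[0,0,0,0,0]])

```text
clock: 26.72
position: [0.4875, 0.195, 0.0684]
ee_rot: [2.219, 2.223, 0.003]
force: [0.9, -0.3, 1.6]
width: 0.632
gripper_force: 12.9
```

```bash
python3 -c "
from h import *
tilt(.016)"
```

```text
26.725 [0.4875 0.195  0.0684] [ 0.9 -0.3  1.6] 0.6317430275893258
[ 210  189  102   77 6525] [0.4605 0.1765 0.0613] [0.5145 0.2259 0.1075]
steel 2557 mean [0.4884 0.2132 0.0876] normal [0.106 0.683 0.723]
all 3511 mean [0.4875 0.2103 0.0888] normal [0.033 0.279 0.96 ]
```

Forces are small and the disc is on the post a few mm above disc 2. Releasing it and backing away.

Request:
apply_moves(commands=[[100,0,0,0,0],[100,0,0,0,0],[100,0,0,0,0],[100,0,0,0.4,0],[100,0,0,0.5,0],[100,0,0,0.5,0],[100,0,-0.5,0.2,0],[100,0,-0.5,0,0],[100,0,0,0,0]])

```text
clock: 27.9
position: [0.4863, 0.1317, 0.1642]
ee_rot: [2.223, 2.219, -0.002]
force: [-0.2, -0.2, -0.2]
width: 1.001
gripper_force: 0.0
```

```bash
python3 -c "
from h import *
stack(rgn=((.068,.0725),(.0755,.083),(.083,.089),(.09,.11)))"
```

```text
27.9 [0.4863 0.1317 0.1642] [-0.2 -0.2 -0.2]
73 circle ((0.4922358989715576, 0.19573703408241272), 0.029056793078780174) z pct [0.0681 0.0692 0.0724] [-0.087 -0.006  0.996]
2240 circle ((0.48455750942230225, 0.19561457633972168), 0.031283993273973465) z pct [0.0778 0.0793 0.0821] [0.    0.002 1.   ]
898 circle ((0.4833230972290039, 0.19557753205299377), 0.02030472457408905) z pct [0.0833 0.0855 0.087 ] [-0.004  0.004  1.   ]
572 circle ((0.48557329177856445, 0.1970243602991104), 0.010666389018297195) z pct [0.0948 0.1019 0.1072] [0.053 0.107 0.993]
```

```bash
python3 -c "
from cell import arm
print(arm.sign_off())"
```

```text
the job is handed in; nothing more can be done
None
```

All three discs are stacked on the arbor's post (wide side down, up, down), measured flat and centred, and released; I handed the job in at about 28 s, but the sign-off gave no verdict.

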